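# Tighten the pump's cover plate in cross order

### The arm

A 7-joint arm with a two-finger parallel gripper is mounted at the origin on the work surface. World frame = base frame: x ahead of the robot, y to its left, z up, the work surface at z = 0. Lengths are in m, angles in degrees, forces in N, time in s.
With the tool pointing down it reaches from about 0.425 to 0.875 m from the base axis. Payload 4.7 kg.
Tool frame: the origin (TCP) lies midway between the tips of the shut fingers; the grasp point (between the pads) lies 19 mm behind it (env.grip_depth is the distance from the TCP to the grasp point, in m); z points along the fingers, y is the line along which they close (so a half turn about z gives the same grasp; the last joint's range is limited). The gripper opens to 87 mm and grips with 3 to 60 N. Pads are 19 mm wide; open, the fingers measure 117 mm over their backs; the gripper's body (75 mm by 190 mm) begins 51 mm behind the grasp point.
Start: joints at [74.318, 18.392, -4.016, 83.108, 1.295, 78.541, -3.26], TCP at [0.184, -0.623, 0.223] pointing down, gripper open.
Joint ranges: [-163.93, 163.93], [-17.29, 119.83], [-79.2, 71.16], [3.27, 140.29], [-89.18, 269.18], [5.43, 117.66], [-154.24, 154.24]. Speed limits (degrees/s): [147.25, 147.25, 180, 180, 180, 180, 180].

### API

Orientations are given as [roll, pitch, yaw] about the fixed x, y, z axes, in that order (R = Rz(yaw) Ry(pitch) Rx(roll)).
In Python, from cell import get_obs, optics, env, nets gives the robot as it stands.
- The arm moves only by the shell command python3 -m creep 'ROWS' [FORCE]. ROWS is JSON, a list of rows, each an object of numbers: "wx", "wy", "wz": the turn, a rotation vector about the tool's x, y, z in degrees; "tx", "ty", "tz": the shift along the tool's x, y, z in mm; "gripper": the opening, from -1 (shut) to 1 (fully open). A call has 1 to 5 rows; each row is the pose to reach, as a shift and turn from the pose commanded when the call began, along the tool's axes at that moment; what a row does not reach only later rows make up. A row lasts 1/12 s, in which the tool goes at most 41.7 mm and 7.16 degrees, less where a joint would pass 70% of its speed; a pose out of reach is approached as far as the arm can. A call with a gripper value outside its range is refused whole. The fingers move at their own pace and stop on an object; FORCE is the grip in N (left out, the last holds). Time passes only in rows, so rows that repeat a pose let the fingers close. It gives the time, the measured TCP pose, the force, the opening and the grip force at its end, in the units of the state.
- get_obs(): the state, without advancing time (a new reading comes with each control period).
- optics.read_camera(name): name is "scene" or "top"; returns (picture, depth): 480x640x3 uint8, red, green, blue; 480x640 float32, m along the optical axis (not along the pixel's ray), 0 where there is no reading.
- optics.camera_info(name): a dict with "fovy" (degrees; the focal length in pixels is half the picture's height over the tangent of half this angle, whatever the lens; pixels are square), "cx", "cy" (the principal point, pixels), "R" (3x3) and "t" (3): a world point X has camera coordinates R X + t. Camera axes: x right, y down, z forward; pixel columns grow to the right and rows downward; lengths in m; the calibration is good to about 2 mm. A picture is of the moment at which its call begins. camera_info takes no time and is no camera call.
- env.sign_off(): hands the job in; it is judged then, once.
Trained networks look in the newest picture that a camera, given by its name, has taken for a name from the list of things; names that differ only in an ending like _2 or _b are one class to them, and where a whole thing is asked for, a point or a joint stands for the part that bears it (a point fixed in the world has none). Each returns a list of dicts, best first, with "confidence" (0 to 1); they miss things now and then, are a little off and sometimes report something else, mostly with a low value. They report only what shows in the picture. A call takes as long as a camera call. They do not tell look-alikes from the thing itself.
- nets.look_for(query, camera): "point" ([x, y, z] in m, in world coordinates, good to about 4 mm: the middle of the surface that is visible of it).
- nets.place_of(query, camera): "point" ([x, y, z] in m, in world coordinates, good to about 4 mm: a listed point, or the origin of a listed thing).
The state is a dict: "time_s": time; "qpos": joint angles; "joint_velocities": joint speeds; "effort": joint torques, N m; "tool_pos": TCP position; "tool_rot": TCP orientation; "force": force on the tool from outside, world axes, zero at the start; "wrist_torque": the same for the moment, N m; "grip_width": finger opening in m; "grasp_force": force on a finger pad.
Only numpy, scipy, OpenCV 4.12 (cv2) and the standard library are available. Lean on these libraries where they do the work, as an engineer would, in place of code of your own. Each camera call takes 0.05 s, during which the arm holds its last target. There are 200 camera calls.

### The job

On the white sample pump, tighten the four square black hand nuts of the sloping steel cover plate so that the plate seats evenly: give each nut a half turn clockwise, up to its stop. Work crosswise and one nut at a time: finish any nut, then the one diagonally opposite, then the other two, not starting a nut before the last is finished. Leave the things on and around the pump where they stand, and let go at the end.

Things in the scene. Friction and masses are not known exactly. Their poses are not given: they have to be found in the camera images.
- pump_unit: Fixed white wedge-shaped sample pump, 300 (x) by 240 (y) mm, 175 mm high at its back. Origin: centre of its underside; x points to its high back, y to its left, z up. Its front face is 50 mm high; from there a deck rises at 28 degrees towards +x up to a level ledge 65 mm deep. It stands sideways to the robot: its low front looks to the robot's right and a little away from the robot. The square seat, the steel cover plate and the four nuts stand square to that sloped deck.
- seat: Fixed square aluminium seat (156 x 156 x 22 mm) on the sloped deck. Origin: centre of its underside; z points squarely out of the deck (28 degrees from vertical, leaning to the pump's low front), x up the slope, y to the pump's left. The nuts' axes run along z at x = +-52, y = +-52 mm.
- plate_top (a point): Centre of the upper face of the steel cover plate (150 x 150 x 8 mm), under its round sight glass (42 mm across, 9.5 mm tall, in the middle between the nuts). Axes as the seat's. With all nuts loose its upper face is 34.5 mm above the seat's origin; springs under it press it up against the nuts; each nut runs down 1.2 mm per rad, so the plate sinks 4 mm in all, and leans by a degree or two while they are unequal.
- seat_top (a point): Centre of the upper face of the seat, 22 mm above the seat's origin; the plate's underside comes down to about 0.5 mm over it.
- nut_low_left (a joint): Turn of the hand nut low on the slope, on its left side (seat -x, +y; looking up the slope); diagonally opposite is high_right. 0 to 3.3 rad, growing clockwise (tightening) seen from above the plate. It starts between 0 and 0.5 (loose) and stops firmly at 3.3 (home). It turns stiffly and evenly (0.1 N m) and stays where it is left; its faces are square to the plate's edges at 0.
- top_low_left (a point): Centre of the top face of nut low_left: a black block, 26 x 26 mm square, 28 mm tall, on a 22 mm round collar that keeps it 4 mm clear of the plate (top 32 mm above the plate). Site x and y are square to its side faces and turn with it; z is its turning axis, out of the plate. A steel stud tip, 10 mm across, stands 6 (loose) to 10 mm (home) out of the top. A steel line on top runs from the stud to the -x side.
- nut_low_right (a joint): Turn of the hand nut low on the slope, on its right side (seat -x, -y; looking up the slope); diagonally opposite is high_left. 0 to 3.3 rad, growing clockwise (tightening) seen from above the plate. It starts between 0 and 0.5 (loose) and stops firmly at 3.3 (home). It turns stiffly and evenly (0.1 N m) and stays where it is left; its faces are square to the plate's edges at 0.
- top_low_right (a point): Centre of the top face of nut low_right: a black block, 26 x 26 mm square, 28 mm tall, on a 22 mm round collar that keeps it 4 mm clear of the plate (top 32 mm above the plate). Site x and y are square to its side faces and turn with it; z is its turning axis, out of the plate. A steel stud tip, 10 mm across, stands 6 (loose) to 10 mm (home) out of the top. A steel line on top runs from the stud to the -x side.
- nut_high_left (a joint): Turn of the hand nut high on the slope, on its left side (seat +x, +y; looking up the slope); diagonally opposite is low_right. 0 to 3.3 rad, growing clockwise (tightening) seen from above the plate. It starts between 0 and 0.5 (loose) and stops firmly at 3.3 (home). It turns stiffly and evenly (0.1 N m) and stays where it is left; its faces are square to the plate's edges at 0.
- top_high_left (a point): Centre of the top face of nut high_left: a black block, 26 x 26 mm square, 28 mm tall, on a 22 mm round collar that keeps it 4 mm clear of the plate (top 32 mm above the plate). Site x and y are square to its side faces and turn with it; z is its turning axis, out of the plate. A steel stud tip, 10 mm across, stands 6 (loose) to 10 mm (home) out of the top. A steel line on top runs from the stud to the -x side.
- nut_high_right (a joint): Turn of the hand nut high on the slope, on its right side (seat +x, -y; looking up the slope); diagonally opposite is low_left. 0 to 3.3 rad, growing clockwise (tightening) seen from above the plate. It starts between 0 and 0.5 (loose) and stops firmly at 3.3 (home). It turns stiffly and evenly (0.1 N m) and stays where it is left; its faces are square to the plate's edges at 0.
- top_high_right (a point): Centre of the top face of nut high_right: a black block, 26 x 26 mm square, 28 mm tall, on a 22 mm round collar that keeps it 4 mm clear of the plate (top 32 mm above the plate). Site x and y are square to its side faces and turn with it; z is its turning axis, out of the plate. A steel stud tip, 10 mm across, stands 6 (loose) to 10 mm (home) out of the top. A steel line on top runs from the stud to the -x side.
- jar: Bystander: clear jar, 54 mm across, 70 mm tall, beside the pump; origin at its underside.
- spare_seal: Bystander: black rubber ring, 72 mm across, 8 mm thick, lying beside the pump; origin at its underside.
- screwdriver: Bystander: screwdriver, 180 mm long, lying beside the pump; origin at its underside.
- reagent: Bystander: amber glass bottle, 40 mm across, 75 mm tall, on the pump's level back ledge; origin at its underside.
Mind the look-alikes: they are no part of the job. Of the things shaped like the part that bears plate_top, the bare steel one is meant.

How it is judged:
By the outcome, as a careful person would: the job done as asked, in the order asked, and still so for the second after the job is handed in, with the robot touching nothing.
It also fails if it takes over 72 s, if anything falls off the work surface, if the arm or the gripper's body presses on something with over 40 N, if the wrist force passes 120 N, or if a joint passes its speed limit or range.

## Working session

There is one attempt and no reset: what is moved stays moved. The work goes in short steps, Python scripts to look and compute and a shell command to move; the robot and the scene stay as the last step left them, time stands still between calls to the robot, and variables do not carry over. Pictures are saved under pics/ and viewed, at most 10 in all, crops included, and the job is handed in when it is done.

```bash
ls; mkdir -p pics; python3 - <<'E'
from cell import get_obs, optics, env, nets
import cv2,numpy as np
for c in ("scene","top"):
    p,d=optics.read_camera(c); cv2.imwrite(f"pics/{c}0.png",p[:,:,::-1]); np.save(f"pics/{c}0.npy",d)
    i=optics.camera_info(c); print(c,i)
    for q in ("plate_top","top_low_left","top_low_right","top_high_left","top_high_right","seat","pump_unit"):
        print(q,[(np.round(r["point"],3).tolist(),round(r["confidence"],2)) for r in nets.place_of(q,c)][:5])
print(get_obs())
E
```

```text
pics
scene {'fovy': 44.51044974725989, 'cx': 310.6334492048676, 'cy': 241.0877148730342, 'R': array([[-0.66582646,  0.74594123, -0.01571002],
       [ 0.49100832,  0.42222546, -0.76199507],
       [-0.56177037, -0.51507023, -0.64739224]]), 't': array([ 0.30255534, -0.19046058,  1.57448087])}
plate_top [([0.734, 0.288, 0.01], 0.75), ([0.558, -0.116, 0.146], 0.66), ([0.285, 0.297, 0.013], 0.55)]
top_low_left [([0.52, -0.191, 0.145], 0.52)]
top_low_right [([0.621, -0.168, 0.147], 0.77)]
top_high_left [([0.5, -0.104, 0.196], 0.58)]
top_high_right []
seat [([0.681, 0.064, -0.003], 0.71), ([0.555, -0.103, 0.114], 0.6)]
pump_unit [([0.553, -0.117, 0.135], 0.74)]
top {'fovy': 53.22234469485242, 'cx': 314.28860719966633, 'cy': 239.9169133131383, 'R': array([[ 0.04593275, -0.9989431 ,  0.00169145],
       [-0.97389412, -0.04515765, -0.22246579],
       [ 0.22230704,  0.00857117, -0.97493903]]), 't': array([0.0595795 , 0.58447955, 1.0198835 ])}
plate_top [([0.557, -0.123, 0.143], 0.94), ([0.291, 0.296, 0.007], 0.9), ([0.738, 0.291, 0.006], 0.76)]
top_low_left [([0.519, -0.188, 0.147], 0.48), ([
[... 254 characters left out ...]
s': 0.8, 'qpos': array([74.31744474, 18.38943927, -4.01531151, 83.10831153,  1.29588415,
       78.54353613, -3.26188192]), 'joint_velocities': array([ 0.00700819, -0.00050122, -0.08533566, -0.05794567, -0.04888288,
       -0.06206141,  0.03840207]), 'effort': array([-2.12953764e-04, -4.91037440e+01, -4.03256575e-01, -3.12754583e+01,
       -6.36223890e-02,  3.35487316e-02,  3.69579652e-05]), 'tool_pos': array([ 0.18446274, -0.62327558,  0.22260793]), 'tool_rot': array([1.79996103e+02, 4.06862874e-03, 1.64889134e+01]), 'force': array([ 0.64719411,  0.07722461, -0.05315254]), 'wrist_torque': array([ 0.01932681,  0.00650019, -0.02131474]), 'grasp_force': 0.0, 'grip_width': 0.08710965708009903}
```

View pics/top0.png

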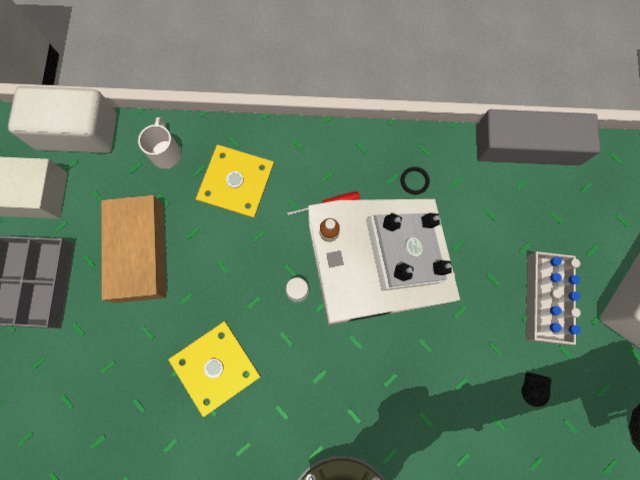

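View pics/scene0.png

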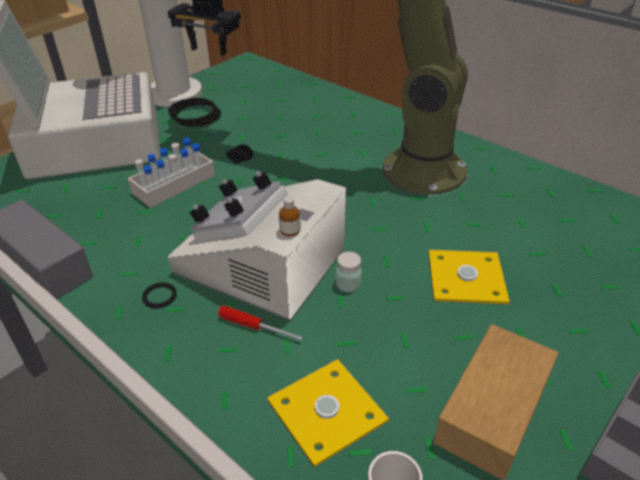

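The top view shows the bare steel plate with its four black nuts on the white pump at (415,246). The two yellow plates at (235,179) and (213,368) are look-alikes lying on the table. The reagent bottle is at (330,230). The steel plate on the pump is the one described. Next I refine its pose with depth.

```bash
cat > h.py <<'E'
import numpy as np,cv2
from scipy.spatial.transform import Rotation as Ro
from scipy.optimize import least_squares
from cell import get_obs, optics
def cloud(c,d):
    i=optics.camera_info(c); f=240/np.tan(np.radians(i["fovy"]/2))
    v,u=np.nonzero(d>0); z=d[v,u]
    P=np.c_[(u-i["cx"])/f*z,(v-i["cy"])/f*z,z]
    return (P-i["t"])@i["R"],u,v
def proj(c,X):
    i=optics.camera_info(c); f=240/np.tan(np.radians(i["fovy"]/2))
    P=np.atleast_2d(X)@i["R"].T+i["t"]; return P[:,:2]/P[:,2:]*f+[i["cx"],i["cy"]]
def Rs(yaw): return (Ro.from_euler('z',yaw,degrees=True)*Ro.from_euler('y',-28,degrees=True)).as_matrix()
NAMES=dict(ll=(-.052,.052),lr=(-.052,-.052),hl=(.052,.052),hr=(.052,-.052))
E
python3 - <<'E'
from h import *
nt={'ll':[(.52,-.191,.145),(.519,-.188,.147)],'lr':[(.621,-.168,.147),(.621,-.165,.147)],'hl':[(.5,-.104,.196),(.503,-.102,.194)],'hr':[(.6,-.079,.195)]}
def res(p): return np.concatenate([p[:3]+Rs(p[3])@np.array([*NAMES[k],.032])-q for k in nt for q in map(np.array,nt[k])])
s=least_squares(res,[.557,-.12,.14,102],x_scale=[.01,.01,.01,1]); p=s.x; print("plate_top,yaw",p.round(4)," rms",np.sqrt(np.mean(s.fun**2)))
for c in ("top","scene"):
    W,u,v=cloud(c,np.load(f"pics/{c}0.npy")); L=(W-p[:3])@Rs(p[3])
    m=(abs(L[:,:2]).max(1)<.07)&(abs(L[:,2])<.008)&(np.hypot(L[:,0],L[:,1])>.03)
    A=np.c_[L[m,:2],np.ones(m.sum())]; k=np.linalg.lstsq(A,L[m,2],rcond=None)[0]; print(c,m.sum(),"plane slope deg",np.degrees(k[:2]).round(2),"h",(k[2]*1e3).round(2))
    m=(abs(L[:,:2]).max(1)<.1)&(abs(L[:,2])<.006); print(" extents mm",(np.percentile(L[m,:2],[1,99],axis=0)*1e3).round(1).tolist())
    for n,(x,y) in NAMES.items():
        m=(abs(L[:,0]-x)<.025)&(abs(L[:,1]-y)<.025)&(L[:,2]>.026)&(L[:,2]<.036)
        print(n,m.sum(),((L[m].mean(0)-[x,y,0])*1e3).round(1))
    im=cv2.imread(f"pics/{c}0.png"); 
    for n,(x,y) in NAMES.items():
        q=proj(c,p[:3]+Rs(p[3])@np.array([x,y,.032]))[0]; print(n,q.round(0))
    q=proj(c,p[:3])[0].astype(int); cr=im[q[1]-50:q[1]+50,q[0]-60:q[0]+75]; globals()[c]=cv2.resize(cr,(540,400),interpolation=cv2.INTER_CUBIC)
    if c=="top":
        m=(v>218)&(v<242)&(u>318)&(u<342)&(W[:,2]>.19); print("bottle world",W[m].mean(0).round(3),W[m,2].max(),"plate frame mm",((W[m].mean(0)-p[:3])@Rs(p[3])*1e3).round(0), (L[m]*1e3).max(0).round(0),(L[m]*1e3).min(0).round(0))
cv2.imwrite("pics/crop1.png",np.vstack([cv2.resize(top,(405,300)),cv2.resize(scene,(405,300))]))
E
```

```text
plate_top,yaw [  0.5573  -0.1197   0.1425 102.9428]  rms 0.0014282591150560906
top 2193 plane slope deg [-0.12 -0.03] h 0.14
 extents mm [[-72.3, -74.7], [76.2, 73.6]]
ll 123 [ 3.9 -0.3 31.2]
lr 113 [ 4.5 -0.2 31.3]
hl 139 [ 3.7 -0.1 31. ]
hr 129 [ 4.4  0.7 31.2]
ll [447. 266.]
lr [435. 218.]
hl [408. 270.]
hr [397. 220.]
bottle world [0.567 0.057 0.227] 0.2537176734515431 plate frame mm [190. -49.  -5.] [208. -34.  23.] [157. -72. -43.]
scene 944 plane slope deg [-0.08  0.08] h 0.89
 extents mm [[-72.3, -76.3], [77.4, 72.9]]
ll 76 [ 5.2 -4.2 30.4]
lr 86 [ 5.4 -4.1 30.9]
hl 76 [ 4.1 -4.3 30.7]
hr 87 [ 5.  -3.9 30.6]
ll [225. 183.]
lr [196. 209.]
hl [258. 175.]
hr [230. 202.]
```

View pics/crop1.png

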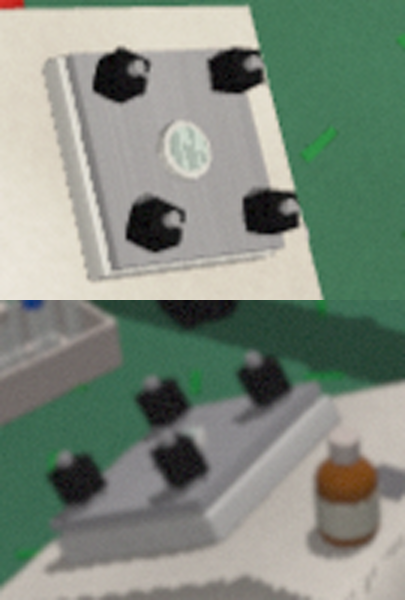

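Crop: the four nuts sit at top-view (397,220) hr, (435,218) lr, (408,270) hl and (447,266) ll, on the bare steel plate with the glass in its middle. The bottle stands clear and below the gripper body's level. Now I plan the approach.

```bash
cat >> h.py <<'E'
YAW=103.0
C=np.array([.5573,-.1197,.1425])+Rs(YAW)@np.array([.002,-.001,.0])   # plate_top
def tool_R(th):  # th: deg clockwise; 0: tool x=-seat y, tool y=-seat x
    S=Rs(YAW); return np.c_[-S[:,1],-S[:,0],-S[:,2]]@Ro.from_euler('z',th,degrees=True).as_matrix()
def go(nut,h,th,dx=0,dy=0,pr=True):
    o=get_obs(); R0=Ro.from_euler('xyz',o["tool_rot"],degrees=True).as_matrix()
    T=C+Rs(YAW)@np.array([NAMES[nut][0]+dx,NAMES[nut][1]+dy,h]); R1=tool_R(th)
    t=R0.T@(T-o["tool_pos"])*1e3; w=Ro.from_matrix(R0.T@R1).as_rotvec(degrees=True)
    print(nut,"t",t.round(1),"w",w.round(2),"q",o["qpos"].round(1))
def st():
    o=get_obs(); R0=Ro.from_euler('xyz',o["tool_rot"],degrees=True).as_matrix(); S=Rs(YAW)
    L=S.T@(o["tool_pos"]-C)*1e3; R=R0.T@o["force"]; M=R0.T@o["wrist_torque"]
    th=Ro.from_matrix(tool_R(0).T@R0).as_rotvec(degrees=True)
    print("t",round(o["time_s"],2),"plate xyz",L.round(1),"th",th.round(1),"Ftool",R.round(1),"Mtool",M.round(2),"grip",round(o["grip_width"]*1e3,1),round(o["grasp_force"],1),"q7",o["qpos"][6].round(1))
E
python3 - <<'E'
from h import *
W,u,v=cloud("scene",np.load("pics/scene0.npy")); W2,_,_=cloud("top",np.load("pics/top0.npy")); A=np.r_[W,W2]
m=(A[:,2]>.05)&(A[:,2]<.5)
for x in np.arange(.1,.8,.1):
  print(round(x,1),[(round(y,1),round(float(np.percentile(A[k,2],99)),2)) for y in np.arange(-.8,.0,.1) for k in [m&(abs(A[:,0]-x)<.05)&(abs(A[:,1]-y)<.05)] if k.sum()>5])
go('ll',.10,-76); go('ll',.10,0); st()
E
```

```text
0.1 [(np.float64(-0.8), 0.31), (np.float64(-0.6), 0.36), (np.float64(-0.5), 0.34), (np.float64(-0.1), 0.45)]
0.2 [(np.float64(-0.8), 0.32), (np.float64(-0.7), 0.34), (np.float64(-0.6), 0.37), (np.float64(-0.5), 0.34)]
0.3 [(np.float64(-0.8), 0.15), (np.float64(-0.7), 0.14)]
0.4 [(np.float64(-0.8), 0.15), (np.float64(-0.7), 0.15), (np.float64(-0.6), 0.14), (np.float64(-0.5), 0.1), (np.float64(-0.4), 0.1), (np.float64(-0.2), 0.1), (np.float64(-0.1), 0.16)]
0.5 [(np.float64(-0.8), 0.15), (np.float64(-0.7), 0.15), (np.float64(-0.6), 0.15), (np.float64(-0.5), 0.1), (np.float64(-0.4), 0.1), (np.float64(-0.2), 0.15), (np.float64(-0.1), 0.2)]
0.6 [(np.float64(-0.8), 0.35), (np.float64(-0.7), 0.14), (np.float64(-0.6), 0.13), (np.float64(-0.5), 0.1), (np.float64(-0.4), 0.1), (np.float64(-0.2), 0.15), (np.float64(-0.1), 0.2)]
0.7 [(np.float64(-0.8), 0.33), (np.float64(-0.7), 0.27), (np.float64(-0.2), 0.08), (np.float64(-0.1), 0.13)]
ll t [ 444.  -289.2   15.2] w [ 23.01  19.14 -70.98] q [74.3 18.4 -4.  83.1  1.3 78.5 -3.3]
ll t [ 444.  -289.2   15.2] w [28.    0.86  3.42] q [74.3 18.4 -4.  83.1  1.3 78.5 -3.3]
t 0.8 plate xyz [-323.6  477.6  261.7] th [-28.   -0.9  -3.4] Ftool [0.6 0.1 0.1] Mtool [ 0.02 -0.    0.02] grip 87.1 0.0 q7 -3.3
```

```bash
python3 -m creep '[{"tx":30,"ty":-20,"tz":-20,"wz":-7},{"tx":65,"ty":-42,"tz":-35,"wz":-14},{"tx":100,"ty":-64,"tz":-45,"wz":-21},{"tx":135,"ty":-86,"tz":-50,"wz":-28},{"tx":170,"ty":-108,"tz":-50,"wz":-35}]'
python3 -c "
from h import *
go('ll',.10,-76);st()"
```

```text
ll t [ 444.  -289.2   15.2] w [ 23.01  19.14 -70.98] q [74.3 18.4 -4.  83.1  1.3 78.5 -3.3]
t 0.8 plate xyz [-323.6  477.6  261.7] th [-28.   -0.9  -3.4] Ftool [0.6 0.1 0.1] Mtool [ 0.02 -0.    0.02] grip 87.1 0.0 q7 -3.3validation failed for argument at $[0]...
```

```bash
python3 -m creep '[{"wx":0,"wy":0,"wz":-7,"tx":30,"ty":-20,"tz":-20,"gripper":1},{"wx":0,"wy":0,"wz":-14,"tx":65,"ty":-42,"tz":-35,"gripper":1},{"wx":0,"wy":0,"wz":-21,"tx":100,"ty":-64,"tz":-45,"gripper":1},{"wx":0,"wy":0,"wz":-28,"tx":135,"ty":-86,"tz":-50,"gripper":1},{"wx":0,"wy":0,"wz":-35,"tx":170,"ty":-108,"tz":-50,"gripper":1}]'
python3 -c "
from h import *
go('ll',.10,-76);st()"
```

```text
time_s: 1.22
tool_pos: [0.3164, -0.4727, 0.2745]
tool_rot: [179.8, 0.1, 51.8]
force: [1.2, -0.6, 0.0]
grip_width: 0.0872
grasp_force: 0.0
ll t [329.7   9.9  66.8] w [ 15.5   24.14 -36.42] q [ 66.4   7.8 -14.3  90.2   2.   82.   13.8]
t 1.22 plate xyz [-195.9  315.2  252.6] th [-27.1  -9.5 -38. ] Ftool [ 0.3  1.3 -0. ] Mtool [-0.18  0.07 -0.07] grip 87.2 0.0 q7 13.8
```

```bash
python3 -m creep '[{"wx":2.5,"wy":4,"wz":-5,"tx":33,"ty":1,"tz":5,"gripper":1},{"wx":5,"wy":7,"wz":-10,"tx":66,"ty":2,"tz":10,"gripper":1},{"wx":7,"wy":10,"wz":-15,"tx":99,"ty":3,"tz":16,"gripper":1},{"wx":9,"wy":13,"wz":-20,"tx":132,"ty":4,"tz":24,"gripper":1},{"wx":11,"wy":16,"wz":-25,"tx":165,"ty":5,"tz":33,"gripper":1}]'
python3 -c "
from h import *
go('ll',.07,-76);st()"
```

```text
time_s: 1.63
tool_pos: [0.4224, -0.3471, 0.2401]
tool_rot: [-172.6, -17.9, 75.8]
force: [0.6, 0.3, -0.4]
grip_width: 0.0868
grasp_force: 0.0
ll t [135.7  77.8  97. ] w [  4.37   7.74 -11.69] q [ 61.   18.9 -21.2  84.   -5.9  93.   27.4]
t 1.63 plate xyz [-125.   183.6  176. ] th [ -8.6  -3.6 -64.2] Ftool [0.3 0.6 0.4] Mtool [-0.2  -0.36 -0.01] grip 86.8 0.0 q7 27.4
```

```bash
python3 -m creep '[{"wx":1,"wy":2,"wz":-3,"tx":30,"ty":17,"tz":20,"gripper":1},{"wx":2,"wy":4,"wz":-6,"tx":60,"ty":34,"tz":40,"gripper":1},{"wx":3,"wy":6,"wz":-9,"tx":90,"ty":51,"tz":60,"gripper":1},{"wx":4.4,"wy":7.7,"wz":-11.7,"tx":115,"ty":66,"tz":80,"gripper":1},{"wx":4.4,"wy":7.7,"wz":-11.7,"tx":136,"ty":78,"tz":97,"gripper":1}]'
python3 -c "
from h import *
go('ll',.005,-76);st()"
```

```text
time_s: 2.05
tool_pos: [0.526, -0.2052, 0.1781]
tool_rot: [-172.5, -27.2, 87.1]
force: [0.1, -0.1, 0.6]
grip_width: 0.0867
grasp_force: 0.0
ll t [ 0.2 -1.2 62.3] w [-0.12 -0.09 -0.08] q [ 51.6  27.2 -27.5  84.1  -9.6  89.3  25.4]
t 2.05 plate xyz [-52.6  50.7  67.3] th [  0.2  -0.  -75.9] Ftool [ 0.1  0.1 -0.6] Mtool [-0.19 -0.52  0.01] grip 86.7 0.0 q7 25.4
```

```bash
python3 -m creep '[{"wx":0,"wy":0,"wz":-7,"tx":0,"ty":0,"tz":0,"gripper":1},{"wx":0,"wy":0,"wz":-14,"tx":0,"ty":0,"tz":0,"gripper":1},{"wx":0,"wy":0,"wz":-21,"tx":0,"ty":0,"tz":0,"gripper":1},{"wx":0,"wy":0,"wz":-28,"tx":0,"ty":0,"tz":0,"gripper":1},{"wx":0,"wy":0,"wz":-35,"tx":0,"ty":0,"tz":0,"gripper":1}]' >/dev/null
python3 -m creep '[{"wx":0,"wy":0,"wz":-7,"tx":0,"ty":0,"tz":0,"gripper":1},{"wx":0,"wy":0,"wz":-14,"tx":0,"ty":0,"tz":0,"gripper":1},{"wx":0,"wy":0,"wz":-21,"tx":0,"ty":0,"tz":0,"gripper":1},{"wx":0,"wy":0,"wz":-28,"tx":0,"ty":0,"tz":0,"gripper":1},{"wx":0,"wy":0,"wz":-35,"tx":0,"ty":0,"tz":0,"gripper":1}]' >/dev/null
python3 -m creep '[{"wx":0,"wy":0,"wz":-7,"tx":0,"ty":0,"tz":0,"gripper":1},{"wx":0,"wy":0,"wz":-14,"tx":0,"ty":0,"tz":0,"gripper":1},{"wx":0,"wy":0,"wz":-20,"tx":0,"ty":0,"tz":0,"gripper":1},{"wx":0,"wy":0,"wz":-20,"tx":0,"ty":0,"tz":0,"gripper":1}]' >/dev/null
python3 - <<'E'
from h import *
go('ll',.005,-166);st()
ims=[]
for c in ("top","scene"):
    p,d=optics.read_camera(c); q=proj(c,C)[0].astype(int); 
    ims.append(cv2.resize(p[q[1]-60:q[1]+60,q[0]-80:q[0]+80,::-1],(400,300),interpolation=cv2.INTER_CUBIC))
cv2.imwrite("pics/look2.png",np.vstack(ims))
E
```

```text
ll t [-0.1  1.4 64.6] w [-0.07 -0.   -0.07] q [ 63.5  31.3 -44.9  83.7  -1.6  89.  109.2]
t 3.22 plate xyz [-53.3  52.4  69.6] th [ 0.000e+00 -1.000e-01 -1.659e+02] Ftool [-0.5  1.  -0.8] Mtool [ 0.43 -0.24 -0.06] grip 87.0 0.0 q7 109.2
```

View pics/look2.png

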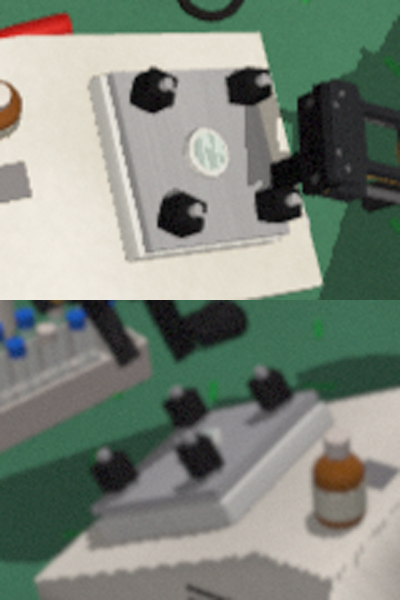

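The gripper stands above nut ll, tilted square to the plate, with ll at about crop (278,203). Descending.

```bash
python3 -m creep '[{"wx":0,"wy":0,"wz":0,"tx":0,"ty":1.4,"tz":20,"gripper":1},{"wx":0,"wy":0,"wz":0,"tx":0,"ty":1.4,"tz":40,"gripper":1},{"wx":0,"wy":0,"wz":0,"tx":0,"ty":1.4,"tz":55,"gripper":1},{"wx":0,"wy":0,"wz":0,"tx":0,"ty":1.4,"tz":64,"gripper":1},{"wx":0,"wy":0,"wz":0,"tx":0,"ty":1.4,"tz":64,"gripper":1}]' >/dev/null
python3 -c "
from h import *
go('ll',.005,-166);st()"
python3 -m creep '[{"wx":0,"wy":0,"wz":0,"tx":0,"ty":0,"tz":0,"gripper":-0.2},{"wx":0,"wy":0,"wz":0,"tx":0,"ty":0,"tz":0,"gripper":-0.45},{"wx":0,"wy":0,"wz":0,"tx":0,"ty":0,"tz":0,"gripper":-0.45},{"wx":0,"wy":0,"wz":0,"tx":0,"ty":0,"tz":0,"gripper":-0.45},{"wx":0,"wy":0,"wz":0,"tx":0,"ty":0,"tz":0,"gripper":-0.45}]' 10 >/dev/null
python3 -c "
from h import *
st()"
```

```text
ll t [-1.1 -0.8 -1.4] w [-0.   -0.2  -0.28] q [ 62.9  31.8 -44.9  90.4  -1.4  81.9 108.6]
t 3.73 plate xyz [-51.   52.8   3.6] th [   0.3    0.  -165.7] Ftool [0.2 0.1 0. ] Mtool [ 0.44 -0.25 -0.12] grip 87.0 0.0 q7 108.6
t 4.15 plate xyz [-51.9  51.7   6.2] th [  -0.    -0.2 -165.8] Ftool [ 0.3 -0.3 -0.5] Mtool [ 0.38 -0.27 -0.1 ] grip 61.4 0.0 q7 108.7
```

```bash
python3 -m creep '[{"wx":0,"wy":0,"wz":0,"tx":0,"ty":0,"tz":0,"gripper":-1},{"wx":0,"wy":0,"wz":0,"tx":0,"ty":0,"tz":0,"gripper":-1},{"wx":0,"wy":0,"wz":0,"tx":0,"ty":0,"tz":0,"gripper":-1},{"wx":0,"wy":0,"wz":0,"tx":0,"ty":0,"tz":0,"gripper":-1},{"wx":0,"wy":0,"wz":0,"tx":0,"ty":0,"tz":0,"gripper":-1}]' 15 >/dev/null
python3 -c "
from h import *
st()"
python3 -m creep '[{"wx":0,"wy":0,"wz":0,"tx":0,"ty":0,"tz":0,"gripper":-1},{"wx":0,"wy":0,"wz":0,"tx":0,"ty":0,"tz":0,"gripper":-1},{"wx":0,"wy":0,"wz":0,"tx":0,"ty":0,"tz":0,"gripper":-1}]' 30 >/dev/null
python3 -c "
from h import *
st()"
```

```text
t 4.57 plate xyz [-53.9  52.6   5.7] th [   0.    -0.4 -165.7] Ftool [-1.4 -9.   3.8] Mtool [ 2.52 -0.64 -0.18] grip 28.3 4.8 q7 108.7
t 4.82 plate xyz [-54.7  52.8   5.6] th [  -0.    -0.4 -165.7] Ftool [-1.4 -7.2  1.9] Mtool [ 1.86 -0.6  -0.18] grip 26.3 29.3 q7 108.7
```

```bash
python3 -m creep '[{"wx":0,"wy":0,"wz":7,"tx":0,"ty":-2.5,"tz":0.2,"gripper":-1},{"wx":0,"wy":0,"wz":14,"tx":0,"ty":-2.5,"tz":0.3,"gripper":-1},{"wx":0,"wy":0,"wz":21,"tx":0,"ty":-2.5,"tz":0.5,"gripper":-1},{"wx":0,"wy":0,"wz":28,"tx":0,"ty":-2.5,"tz":0.6,"gripper":-1},{"wx":0,"wy":0,"wz":35,"tx":0,"ty":-2.5,"tz":0.7,"gripper":-1}]' 40 >/dev/null
python3 -c "
from h import *
st()"
python3 -m creep '[{"wx":0,"wy":0,"wz":7,"tx":0,"ty":0,"tz":0.2,"gripper":-1},{"wx":0,"wy":0,"wz":14,"tx":0,"ty":0,"tz":0.3,"gripper":-1},{"wx":0,"wy":0,"wz":21,"tx":0,"ty":0,"tz":0.5,"gripper":-1},{"wx":0,"wy":0,"wz":28,"tx":0,"ty":0,"tz":0.6,"gripper":-1},{"wx":0,"wy":0,"wz":35,"tx":0,"ty":0,"tz":0.7,"gripper":-1}]' 40 >/dev/null
python3 -c "
from h import *
st()"
```

```text
t 5.23 plate xyz [-55.1  52.9   4.9] th [  -0.    -0.2 -130.4] Ftool [-2.7 -2.1  1.4] Mtool [ 0.78 -0.97 -0.14] grip 26.6 39.1 q7 76.6
t 5.65 plate xyz [-55.2  53.2   4.1] th [ -0.1  -0.2 -95.4] Ftool [-3.4 -1.7  0.9] Mtool [ 0.24 -1.35 -0.16] grip 26.4 39.1 q7 44.2
```

```bash
for k in 1 2; do python3 -m creep '[{"wx":0,"wy":0,"wz":7,"tx":0,"ty":0,"tz":0.2,"gripper":-1},{"wx":0,"wy":0,"wz":14,"tx":0,"ty":0,"tz":0.3,"gripper":-1},{"wx":0,"wy":0,"wz":21,"tx":0,"ty":0,"tz":0.5,"gripper":-1},{"wx":0,"wy":0,"wz":28,"tx":0,"ty":0,"tz":0.6,"gripper":-1},{"wx":0,"wy":0,"wz":35,"tx":0,"ty":0,"tz":0.7,"gripper":-1}]' 40 >/dev/null
python3 -c "
from h import *
st()"; done
python3 -m creep '[{"wx":0,"wy":0,"wz":7,"tx":0,"ty":0,"tz":0.2,"gripper":-1},{"wx":0,"wy":0,"wz":14,"tx":0,"ty":0,"tz":0.3,"gripper":-1},{"wx":0,"wy":0,"wz":21,"tx":0,"ty":0,"tz":0.5,"gripper":-1},{"wx":0,"wy":0,"wz":28,"tx":0,"ty":0,"tz":0.6,"gripper":-1},{"wx":0,"wy":0,"wz":30,"tx":0,"ty":0,"tz":0.7,"gripper":-1}]' 40 >/dev/null
python3 -c "
from h import *
st()"
python3 -m creep '[{"wx":0,"wy":0,"wz":3,"tx":0,"ty":0,"tz":0,"gripper":-1},{"wx":0,"wy":0,"wz":6,"tx":0,"ty":0,"tz":0,"gripper":-1},{"wx":0,"wy":0,"wz":8,"tx":0,"ty":0,"tz":0,"gripper":-1},{"wx":0,"wy":0,"wz":8,"tx":0,"ty":0,"tz":0,"gripper":-1}]' 40 >/dev/null
python3 -c "
from h import *
st()"
```

```text
t 6.07 plate xyz [-55.2  53.6   3.4] th [ -0.1  -0.2 -60.4] Ftool [-4.9 -1.   1.1] Mtool [-0.36 -1.26 -0.14] grip 26.1 39.1 q7 11.5
t 6.48 plate xyz [-55.   53.9   2.6] th [ -0.1  -0.2 -25.4] Ftool [-3.7 -0.1  0.8] Mtool [-0.78 -1.01 -0.09] grip 26.0 39.1 q7 -21.5
t 6.9 plate xyz [-54.7  53.9   2. ] th [-0.1 -0.2  4.6] Ftool [-2.5  2.5 -1.2] Mtool [-1.02 -0.62 -0.15] grip 26.1 39.1 q7 -49.9
t 7.23 plate xyz [-54.7  53.9   1.9] th [-0.1 -0.2 12.3] Ftool [-3.6  3.  -1.2] Mtool [-1.12 -0.69 -0.13] grip 26.0 39.1 q7 -57.3
```

```bash
for k in 1 2; do python3 -m creep '[{"wx":0,"wy":0,"wz":2,"tx":0,"ty":0,"tz":0,"gripper":-1},{"wx":0,"wy":0,"wz":4,"tx":0,"ty":0,"tz":0,"gripper":-1},{"wx":0,"wy":0,"wz":4,"tx":0,"ty":0,"tz":0,"gripper":-1}]' 40 >/dev/null
python3 -c "
from h import *
st()"; done
```

```text
t 7.48 plate xyz [-54.6  53.9   1.9] th [-0.1 -0.2 16.1] Ftool [-3.3  3.7 -0.8] Mtool [-1.37 -0.71 -1.09] grip 26.5 41.4 q7 -61.0
t 7.73 plate xyz [-54.7  53.3   1.9] th [-0.2 -0.1 20. ] Ftool [-2.1  4.7 -0.6] Mtool [-1.47 -0.42 -1.47] grip 27.0 43.8 q7 -64.7
```

Torque rose to 1.5 N m at about th = 14°, so nut ll is on its stop. Releasing and lifting, then on to its diagonal, hr.

```bash
sed -i 's/\[.002,-.001,.0\]/[-.0007,.0009,.0]/' h.py
python3 -m creep '[{"wx":0,"wy":0,"wz":0,"tx":0,"ty":0,"tz":0,"gripper":1},{"wx":0,"wy":0,"wz":0,"tx":0,"ty":0,"tz":0,"gripper":1},{"wx":0,"wy":0,"wz":0,"tx":0,"ty":0,"tz":0,"gripper":1},{"wx":0,"wy":0,"wz":0,"tx":0,"ty":0,"tz":0,"gripper":1},{"wx":0,"wy":0,"wz":0,"tx":0,"ty":0,"tz":0,"gripper":1}]' >/dev/null
python3 -m creep '[{"wx":0,"wy":0,"wz":0,"tx":0,"ty":0,"tz":-10,"gripper":1},{"wx":0,"wy":0,"wz":0,"tx":0,"ty":0,"tz":-35,"gripper":1},{"wx":0,"wy":0,"wz":0,"tx":0,"ty":0,"tz":-65,"gripper":1},{"wx":0,"wy":0,"wz":0,"tx":0,"ty":0,"tz":-65,"gripper":1}]' >/dev/null
python3 -c "
from h import *
st();go('hr',.067,0)"
```

```text
t 8.48 plate xyz [-52.8  49.1  73.9] th [-0.4  0.4 20.2] Ftool [ 0.9 -0.2 -1.5] Mtool [-0.49  0.23  0.04] grip 79.1 0.0 q7 -65.2
hr t [  58.6 -133.3    6.7] w [  0.39  -0.44 -20.2 ] q [ 38.8  24.6  -9.6  84.4 -16.2  90.2 -65.2]
```

```bash
python3 -m creep '[{"wx":0,"wy":0,"wz":-7,"tx":12,"ty":-27,"tz":2,"gripper":1},{"wx":0,"wy":0,"wz":-14,"tx":24,"ty":-54,"tz":3,"gripper":1},{"wx":0,"wy":0,"wz":-21,"tx":36,"ty":-81,"tz":4,"gripper":1},{"wx":0,"wy":0,"wz":-28,"tx":48,"ty":-108,"tz":5,"gripper":1},{"wx":0,"wy":0,"wz":-35,"tx":58.6,"ty":-133.3,"tz":6.7,"gripper":1}]' >/dev/null
for k in 1 2 3 4; do python3 -m creep '[{"wx":0,"wy":0,"wz":-7,"tx":0,"ty":0,"tz":0,"gripper":1},{"wx":0,"wy":0,"wz":-14,"tx":0,"ty":0,"tz":0,"gripper":1},{"wx":0,"wy":0,"wz":-21,"tx":0,"ty":0,"tz":0,"gripper":1},{"wx":0,"wy":0,"wz":-28,"tx":0,"ty":0,"tz":0,"gripper":1},{"wx":0,"wy":0,"wz":-35,"tx":0,"ty":0,"tz":0,"gripper":1}]' >/dev/null; done
python3 -m creep '[{"wx":0,"wy":0,"wz":-6,"tx":0,"ty":0,"tz":0,"gripper":1},{"wx":0,"wy":0,"wz":-8,"tx":0,"ty":0,"tz":0,"gripper":1},{"wx":0,"wy":0,"wz":-8,"tx":0,"ty":0,"tz":0,"gripper":1}]' >/dev/null
python3 -c "
from h import *
st();go('hr',.005,-162)"
```

```text
t 10.82 plate xyz [ 53.4 -50.3  60.7] th [ 0.000e+00 -1.000e-01 -1.628e+02] Ftool [-0.1  0.9 -0.4] Mtool [ 0.42 -0.3  -0.03] grip 86.9 0.0 q7 94.2
hr t [-2.  -0.7 55.7] w [-0.06  0.01  0.82] q [ 51.4  31.6 -46.   78.7  -3.8  88.8  94.2]
```

```bash
python3 -m creep '[{"wx":0,"wy":0,"wz":0,"tx":-1.5,"ty":-0.5,"tz":20,"gripper":1},{"wx":0,"wy":0,"wz":0,"tx":-1.5,"ty":-0.5,"tz":40,"gripper":1},{"wx":0,"wy":0,"wz":0,"tx":-1.5,"ty":-0.5,"tz":50,"gripper":1},{"wx":0,"wy":0,"wz":0,"tx":-1.5,"ty":-0.5,"tz":55,"gripper":1},{"wx":0,"wy":0,"wz":0,"tx":-1.5,"ty":-0.5,"tz":55,"gripper":0}]' >/dev/null
python3 -c "
from h import *
st()"
for k in 1 2; do python3 -m creep '[{"wx":0,"wy":0,"wz":0,"tx":0,"ty":0,"tz":0,"gripper":-1},{"wx":0,"wy":0,"wz":0,"tx":0,"ty":0,"tz":0,"gripper":-1},{"wx":0,"wy":0,"wz":0,"tx":0,"ty":0,"tz":0,"gripper":-1},{"wx":0,"wy":0,"wz":0,"tx":0,"ty":0,"tz":0,"gripper":-1},{"wx":0,"wy":0,"wz":0,"tx":0,"ty":0,"tz":0,"gripper":-1}]' 15 >/dev/null; done
python3 -m creep '[{"wx":0,"wy":0,"wz":0,"tx":0,"ty":0,"tz":0,"gripper":-1},{"wx":0,"wy":0,"wz":0,"tx":0,"ty":0,"tz":0,"gripper":-1},{"wx":0,"wy":0,"wz":0,"tx":0,"ty":0,"tz":0,"gripper":-1}]' 40 >/dev/null
python3 -c "
from h import *
st()"
```

```text
t 11.23 plate xyz [ 52.9 -51.2   4.3] th [ 2.000e-01 -1.000e-01 -1.628e+02] Ftool [-0.3  0.2  0.4] Mtool [ 0.44 -0.27 -0.09] grip 84.9 0.0 q7 93.9
t 12.32 plate xyz [ 52.6 -51.6   5.1] th [ 1.000e-01 -1.000e-01 -1.628e+02] Ftool [0.8 0.7 0.4] Mtool [ 0.45 -0.23 -0.01] grip 27.5 36.7 q7 94.0
```

```bash
for k in 1 2 3 4; do python3 -m creep '[{"wx":0,"wy":0,"wz":7,"tx":0,"ty":0,"tz":0.2,"gripper":-1},{"wx":0,"wy":0,"wz":14,"tx":0,"ty":0,"tz":0.3,"gripper":-1},{"wx":0,"wy":0,"wz":21,"tx":0,"ty":0,"tz":0.5,"gripper":-1},{"wx":0,"wy":0,"wz":28,"tx":0,"ty":0,"tz":0.6,"gripper":-1},{"wx":0,"wy":0,"wz":35,"tx":0,"ty":0,"tz":0.7,"gripper":-1}]' 40 >/dev/null
python3 -c "
from h import *
st()"; done
```

```text
t 12.73 plate xyz [ 52.5 -52.1   4.6] th [-1.000e-01 -1.000e-01 -1.275e+02] Ftool [-2.2  0.9  1.6] Mtool [ 0.1  -0.74 -0.17] grip 25.7 40.0 q7 61.6
t 13.15 plate xyz [ 52.7 -52.3   3.9] th [ -0.1  -0.  -92.5] Ftool [-1.4  2.   0.6] Mtool [-0.38 -0.72 -0.18] grip 25.6 40.0 q7 29.1
t 13.57 plate xyz [ 52.6 -52.5   3.1] th [ -0.1   0.  -57.5] Ftool [0.4 2.5 1.5] Mtool [-0.85 -0.39 -0.09] grip 25.7 40.0 q7 -3.8
t 13.98 plate xyz [ 52.4 -52.7   2.4] th [ -0.1   0.1 -22.5] Ftool [2.7 3.1 0.9] Mtool [-1.05  0.18 -0.09] grip 25.5 40.0 q7 -36.9
```

Flush and turning, so I go on to the stop.

```bash
python3 -m creep '[{"wx":0,"wy":0,"wz":7,"tx":0,"ty":0,"tz":0.2,"gripper":-1},{"wx":0,"wy":0,"wz":14,"tx":0,"ty":0,"tz":0.3,"gripper":-1},{"wx":0,"wy":0,"wz":21,"tx":0,"ty":0,"tz":0.5,"gripper":-1},{"wx":0,"wy":0,"wz":28,"tx":0,"ty":0,"tz":0.6,"gripper":-1},{"wx":0,"wy":0,"wz":31,"tx":0,"ty":0,"tz":0.7,"gripper":-1}]' 40 >/dev/null
python3 -c "
from h import *
st()"
for k in 1 2 ; do python3 -m creep '[{"wx":0,"wy":0,"wz":2,"tx":0,"ty":0,"tz":0,"gripper":-1},{"wx":0,"wy":0,"wz":4,"tx":0,"ty":0,"tz":0,"gripper":-1},{"wx":0,"wy":0,"wz":5,"tx":0,"ty":0,"tz":0,"gripper":-1},{"wx":0,"wy":0,"wz":5,"tx":0,"ty":0,"tz":0,"gripper":-1}]' 40 >/dev/null
python3 -c "
from h import *
st()"; done
```

```text
t 14.4 plate xyz [ 52.2 -52.7   1.7] th [-0.1  0.1  8.5] Ftool [-0.1  0.9 -0.8] Mtool [-0.84  0.22 -0.09] grip 25.6 40.0 q7 -66.3
t 14.73 plate xyz [ 52.2 -52.3   1.8] th [-0.2  0.  13.1] Ftool [2.4 2.9 0.3] Mtool [-0.97  0.76 -0.94] grip 26.4 40.0 q7 -70.7
t 15.07 plate xyz [ 52.3 -51.7   1.8] th [-0.1 -0.  18.1] Ftool [ 0.6  2.5 -1.2] Mtool [-1.02  0.4  -1.42] grip 27.1 42.8 q7 -75.5
```

Nut hr is on its stop too. Release, then on to hl.

```bash

python3 -m creep '[{"wx":0,"wy":0,"wz":0,"tx":0,"ty":0,"tz":0,"gripper":1},{"wx":0,"wy":0,"wz":0,"tx":0,"ty":0,"tz":0,"gripper":1},{"wx":0,"wy":0,"wz":0,"tx":0,"ty":0,"tz":0,"gripper":1},{"wx":0,"wy":0,"wz":0,"tx":0,"ty":0,"tz":0,"gripper":1},{"wx":0,"wy":0,"wz":0,"tx":0,"ty":0,"tz":0,"gripper":1}]' >/dev/null
python3 -m creep '[{"wx":0,"wy":0,"wz":0,"tx":0,"ty":0,"tz":-10,"gripper":1},{"wx":0,"wy":0,"wz":0,"tx":0,"ty":0,"tz":-35,"gripper":1},{"wx":0,"wy":0,"wz":0,"tx":0,"ty":0,"tz":-65,"gripper":1},{"wx":0,"wy":0,"wz":0,"tx":0,"ty":0,"tz":-65,"gripper":1},{"wx":0,"wy":0,"wz":0,"tx":0,"ty":0,"tz":-65,"gripper":1}]' >/dev/null
python3 -c "
from h import *
st();go('hl',.067,0)"
```

```text
t 15.9 plate xyz [ 52.  -52.4  69.4] th [-0.2  0.2 18.2] Ftool [ 0.  -0.7  0.3] Mtool [-0.49  0.1   0.01] grip 83.2 0.0 q7 -76.0
hl t [-99.2  32.7   2.1] w [  0.18  -0.21 -18.22] q [ 28.8  25.2 -12.1  78.6 -18.7  91.1 -76. ]
```

```bash
python3 -m creep '[{"wx":0,"wy":0,"wz":-7,"tx":-20,"ty":7,"tz":0,"gripper":1},{"wx":0,"wy":0,"wz":-14,"tx":-40,"ty":13,"tz":0,"gripper":1},{"wx":0,"wy":0,"wz":-21,"tx":-60,"ty":20,"tz":1,"gripper":1},{"wx":0,"wy":0,"wz":-28,"tx":-80,"ty":26,"tz":1,"gripper":1},{"wx":0,"wy":0,"wz":-35,"tx":-99.2,"ty":32.7,"tz":2,"gripper":1}]' >/dev/null
for k in 1 2 3 4; do python3 -m creep '[{"wx":0,"wy":0,"wz":-7,"tx":0,"ty":0,"tz":0,"gripper":1},{"wx":0,"wy":0,"wz":-14,"tx":0,"ty":0,"tz":0,"gripper":1},{"wx":0,"wy":0,"wz":-21,"tx":0,"ty":0,"tz":0,"gripper":1},{"wx":0,"wy":0,"wz":-28,"tx":0,"ty":0,"tz":0,"gripper":1},{"wx":0,"wy":0,"wz":-35,"tx":0,"ty":0,"tz":0,"gripper":1}]' >/dev/null; done
python3 -m creep '[{"wx":0,"wy":0,"wz":-5,"tx":0,"ty":0,"tz":0,"gripper":1},{"wx":0,"wy":0,"wz":-5,"tx":0,"ty":0,"tz":0,"gripper":1},{"wx":0,"wy":0,"wz":-5,"tx":0,"ty":0,"tz":0,"gripper":1}]' >/dev/null
python3 -c "
from h import *
st();go('hl',.005,-162)"
```

```text
t 18.23 plate xyz [52.9 53.1 64. ] th [ 1.000e-01 -0.000e+00 -1.617e+02] Ftool [-0.1  1.1 -0.2] Mtool [ 0.44 -0.32 -0.07] grip 86.9 0.0 q7 105.8
hl t [-1.4 -0.5 59. ] w [-0.04 -0.09 -0.34] q [ 53.3  18.1 -34.1  91.3 -13.3  89.1 105.8]
```

```bash
python3 -m creep '[{"wx":0,"wy":0,"wz":0,"tx":-1,"ty":-0.5,"tz":20,"gripper":1},{"wx":0,"wy":0,"wz":0,"tx":-1,"ty":-0.5,"tz":40,"gripper":1},{"wx":0,"wy":0,"wz":0,"tx":-1,"ty":-0.5,"tz":52,"gripper":1},{"wx":0,"wy":0,"wz":0,"tx":-1,"ty":-0.5,"tz":58.5,"gripper":1},{"wx":0,"wy":0,"wz":0,"tx":-1,"ty":-0.5,"tz":58.5,"gripper":0}]' >/dev/null
python3 -c "
from h import *
st()"
for k in 1 2; do python3 -m creep '[{"wx":0,"wy":0,"wz":0,"tx":0,"ty":0,"tz":0,"gripper":-1},{"wx":0,"wy":0,"wz":0,"tx":0,"ty":0,"tz":0,"gripper":-1},{"wx":0,"wy":0,"wz":0,"tx":0,"ty":0,"tz":0,"gripper":-1},{"wx":0,"wy":0,"wz":0,"tx":0,"ty":0,"tz":0,"gripper":-1},{"wx":0,"wy":0,"wz":0,"tx":0,"ty":0,"tz":0,"gripper":-1}]' 15 >/dev/null; done
python3 -m creep '[{"wx":0,"wy":0,"wz":0,"tx":0,"ty":0,"tz":0,"gripper":-1},{"wx":0,"wy":0,"wz":0,"tx":0,"ty":0,"tz":0,"gripper":-1},{"wx":0,"wy":0,"wz":0,"tx":0,"ty":0,"tz":0,"gripper":-1}]' 40 >/dev/null
python3 -c "
from h import *
st()"
for k in 1 2 3 4; do python3 -m creep '[{"wx":0,"wy":0,"wz":7,"tx":0,"ty":0,"tz":0.2,"gripper":-1},{"wx":0,"wy":0,"wz":14,"tx":0,"ty":0,"tz":0.3,"gripper":-1},{"wx":0,"wy":0,"wz":21,"tx":0,"ty":0,"tz":0.5,"gripper":-1},{"wx":0,"wy":0,"wz":28,"tx":0,"ty":0,"tz":0.6,"gripper":-1},{"wx":0,"wy":0,"wz":35,"tx":0,"ty":0,"tz":0.7,"gripper":-1}]' 40 >/dev/null
python3 -c "
from h import *
st()"; done
```

```text
t 18.65 plate xyz [52.4 52.7  4.7] th [   0.3    0.  -161.8] Ftool [-0.2  0.4  0.1] Mtool [ 0.44 -0.29 -0.07] grip 84.9 0.0 q7 105.9
t 19.73 plate xyz [52.1 51.9  6.2] th [ 0.000e+00 -1.000e-01 -1.618e+02] Ftool [-0.2  1.  -1.4] Mtool [ 0.01 -0.22  0.03] grip 28.0 36.4 q7 106.0
t 20.15 plate xyz [51.9 51.7  5.7] th [-0.000e+00 -1.000e-01 -1.265e+02] Ftool [ 1.2  0.9 -0.5] Mtool [-0.01 -0.36 -0.22] grip 25.8 40.0 q7 72.0
t 20.57 plate xyz [51.9 51.7  4.9] th [ -0.   -0.1 -91.5] Ftool [1.1 0.3 0.4] Mtool [-0.13 -0.28 -0.16] grip 25.8 40.0 q7 38.2
t 20.98 plate xyz [52.  51.7  4.2] th [ -0.1  -0.1 -56.5] Ftool [ 0.5  0.1 -1. ] Mtool [-0.33 -0.23 -0.14] grip 26.0 40.0 q7 4.2
t 21.4 plate xyz [52.  51.7  3.4] th [ -0.1  -0.  -21.5] Ftool [ 0.9 -1.2 -0.5] Mtool [-0.36  0.01 -0.14] grip 25.8 40.0 q7 -29.9
```

```bash
python3 -m creep '[{"wx":0,"wy":0,"wz":7,"tx":0,"ty":0,"tz":0.2,"gripper":-1},{"wx":0,"wy":0,"wz":14,"tx":0,"ty":0,"tz":0.3,"gripper":-1},{"wx":0,"wy":0,"wz":21,"tx":0,"ty":0,"tz":0.5,"gripper":-1},{"wx":0,"wy":0,"wz":28,"tx":0,"ty":0,"tz":0.6,"gripper":-1},{"wx":0,"wy":0,"wz":30,"tx":0,"ty":0,"tz":0.7,"gripper":-1}]' 40 >/dev/null
python3 -c "
from h import *
st()"
for k in 1 2 ; do python3 -m creep '[{"wx":0,"wy":0,"wz":2,"tx":0,"ty":0,"tz":0,"gripper":-1},{"wx":0,"wy":0,"wz":4,"tx":0,"ty":0,"tz":0,"gripper":-1},{"wx":0,"wy":0,"wz":5,"tx":0,"ty":0,"tz":0,"gripper":-1},{"wx":0,"wy":0,"wz":5,"tx":0,"ty":0,"tz":0,"gripper":-1}]' 40 >/dev/null
python3 -c "
from h import *
st()"; done
```

```text
t 21.82 plate xyz [52.  52.   2.9] th [-0.1 -0.1  8.5] Ftool [-2.3 -1.6 -2.2] Mtool [-0.14 -0.18 -0.2 ] grip 25.4 40.0 q7 -59.1
t 22.15 plate xyz [52.  51.7  2.8] th [-0.1 -0.  13.1] Ftool [-0.2  1.  -1.6] Mtool [-0.32  0.14 -1.11] grip 25.6 40.0 q7 -63.6
t 22.48 plate xyz [51.9 51.8  2.9] th [-0.1 -0.  18.1] Ftool [-0.1 -1.4 -2.8] Mtool [-0.27  0.01 -1.35] grip 26.8 42.7 q7 -68.5
```

Nut hl is on its stop. Release, then the last one, lr.

```bash

python3 -m creep '[{"wx":0,"wy":0,"wz":0,"tx":0,"ty":0,"tz":0,"gripper":1},{"wx":0,"wy":0,"wz":0,"tx":0,"ty":0,"tz":0,"gripper":1},{"wx":0,"wy":0,"wz":0,"tx":0,"ty":0,"tz":0,"gripper":1},{"wx":0,"wy":0,"wz":0,"tx":0,"ty":0,"tz":0,"gripper":1},{"wx":0,"wy":0,"wz":0,"tx":0,"ty":0,"tz":0,"gripper":1}]' >/dev/null
python3 -m creep '[{"wx":0,"wy":0,"wz":0,"tx":0,"ty":0,"tz":-10,"gripper":1},{"wx":0,"wy":0,"wz":0,"tx":0,"ty":0,"tz":-35,"gripper":1},{"wx":0,"wy":0,"wz":0,"tx":0,"ty":0,"tz":-65,"gripper":1},{"wx":0,"wy":0,"wz":0,"tx":0,"ty":0,"tz":-65,"gripper":1},{"wx":0,"wy":0,"wz":0,"tx":0,"ty":0,"tz":-65,"gripper":1}]' >/dev/null
python3 -c "
from h import *
st();go('lr',.067,0)"
```

```text
t 23.32 plate xyz [51.  51.3 70.1] th [-0.2  0.2 18.2] Ftool [-0.2 -0.4  1.4] Mtool [-0.47  0.18  0.06] grip 83.5 0.0 q7 -68.9
lr t [130.3  65.5   3.8] w [  0.2   -0.19 -18.22] q [ 34.4  15.5 -10.7  91.3 -19.2  90.7 -68.9]
```

```bash
python3 -m creep '[{"wx":0,"wy":0,"wz":-7,"tx":26,"ty":13,"tz":0,"gripper":1},{"wx":0,"wy":0,"wz":-14,"tx":52,"ty":26,"tz":0,"gripper":1},{"wx":0,"wy":0,"wz":-21,"tx":78,"ty":39,"tz":1,"gripper":1},{"wx":0,"wy":0,"wz":-28,"tx":104,"ty":52,"tz":2,"gripper":1},{"wx":0,"wy":0,"wz":-35,"tx":130,"ty":65.5,"tz":4,"gripper":1}]' >/dev/null
for k in 1 2 3 4; do python3 -m creep '[{"wx":0,"wy":0,"wz":-7,"tx":0,"ty":0,"tz":0,"gripper":1},{"wx":0,"wy":0,"wz":-14,"tx":0,"ty":0,"tz":0,"gripper":1},{"wx":0,"wy":0,"wz":-21,"tx":0,"ty":0,"tz":0,"gripper":1},{"wx":0,"wy":0,"wz":-28,"tx":0,"ty":0,"tz":0,"gripper":1},{"wx":0,"wy":0,"wz":-35,"tx":0,"ty":0,"tz":0,"gripper":1}]' >/dev/null; done
python3 -m creep '[{"wx":0,"wy":0,"wz":-5,"tx":0,"ty":0,"tz":0,"gripper":1},{"wx":0,"wy":0,"wz":-5,"tx":0,"ty":0,"tz":0,"gripper":1},{"wx":0,"wy":0,"wz":-5,"tx":0,"ty":0,"tz":0,"gripper":1}]' >/dev/null
python3 -c "
from h import *
st();go('lr',.005,-162)"
```

```text
t 25.65 plate xyz [-51.  -50.7  62.9] th [ 1.000e-01 -0.000e+00 -1.616e+02] Ftool [-0.1  0.5  0.3] Mtool [ 0.44 -0.27 -0.08] grip 87.1 0.0 q7 97.9
lr t [-1.6 -0.5 57.9] w [-0.03 -0.1  -0.35] q [ 52.4  40.  -43.4  71.6   1.4  90.5  97.9]
```

```bash
python3 -m creep '[{"wx":0,"wy":0,"wz":0,"tx":-1,"ty":-0.5,"tz":20,"gripper":1},{"wx":0,"wy":0,"wz":0,"tx":-1,"ty":-0.5,"tz":40,"gripper":1},{"wx":0,"wy":0,"wz":0,"tx":-1,"ty":-0.5,"tz":52,"gripper":1},{"wx":0,"wy":0,"wz":0,"tx":-1,"ty":-0.5,"tz":57.5,"gripper":1},{"wx":0,"wy":0,"wz":0,"tx":-1,"ty":-0.5,"tz":57.5,"gripper":0}]' >/dev/null
python3 -c "
from h import *
st()"
for k in 1 2; do python3 -m creep '[{"wx":0,"wy":0,"wz":0,"tx":0,"ty":0,"tz":0,"gripper":-1},{"wx":0,"wy":0,"wz":0,"tx":0,"ty":0,"tz":0,"gripper":-1},{"wx":0,"wy":0,"wz":0,"tx":0,"ty":0,"tz":0,"gripper":-1},{"wx":0,"wy":0,"wz":0,"tx":0,"ty":0,"tz":0,"gripper":-1},{"wx":0,"wy":0,"wz":0,"tx":0,"ty":0,"tz":0,"gripper":-1}]' 15 >/dev/null; done
python3 -m creep '[{"wx":0,"wy":0,"wz":0,"tx":0,"ty":0,"tz":0,"gripper":-1},{"wx":0,"wy":0,"wz":0,"tx":0,"ty":0,"tz":0,"gripper":-1},{"wx":0,"wy":0,"wz":0,"tx":0,"ty":0,"tz":0,"gripper":-1}]' 40 >/dev/null
python3 -c "
from h import *
st()"
for k in 1 2 3 4; do python3 -m creep '[{"wx":0,"wy":0,"wz":7,"tx":0,"ty":0,"tz":0.2,"gripper":-1},{"wx":0,"wy":0,"wz":14,"tx":0,"ty":0,"tz":0.3,"gripper":-1},{"wx":0,"wy":0,"wz":21,"tx":0,"ty":0,"tz":0.5,"gripper":-1},{"wx":0,"wy":0,"wz":28,"tx":0,"ty":0,"tz":0.6,"gripper":-1},{"wx":0,"wy":0,"wz":35,"tx":0,"ty":0,"tz":0.7,"gripper":-1}]' 40 >/dev/null
python3 -c "
from h import *
st()"; done
```

```text
t 26.07 plate xyz [-51.4 -51.1   4.7] th [   0.3   -0.  -161.8] Ftool [ 1.2 -0.2 -0.1] Mtool [ 0.44 -0.29 -0.07] grip 84.4 0.0 q7 97.7
t 27.15 plate xyz [-51.7 -52.1   6.1] th [ 0.000e+00 -1.000e-01 -1.618e+02] Ftool [-1.3  1.   0.3] Mtool [ 0.26 -0.59 -0.16] grip 27.7 37.5 q7 97.8
t 27.57 plate xyz [-51.5 -52.2   5.4] th [-0.000e+00 -1.000e-01 -1.265e+02] Ftool [-1.1  1.3  1.9] Mtool [-0.11 -0.72 -0.2 ] grip 27.0 37.6 q7 65.8
t 27.98 plate xyz [-51.4 -52.4   4.6] th [ -0.   -0.  -91.5] Ftool [1.  2.4 2.3] Mtool [-0.57 -0.54 -0.16] grip 27.2 37.6 q7 33.7
t 28.4 plate xyz [-51.5 -52.6   3.9] th [ -0.1  -0.  -56.5] Ftool [0.2 3.3 2.1] Mtool [-0.91 -0.2  -0.15] grip 26.7 37.6 q7 1.3
t 28.82 plate xyz [-51.6 -52.8   3.2] th [ -0.1   0.  -21.5] Ftool [2.9 2.  2.7] Mtool [-0.92  0.36 -0.1 ] grip 27.2 37.6 q7 -31.3
```

```bash
python3 -m creep '[{"wx":0,"wy":0,"wz":7,"tx":0,"ty":0,"tz":0.2,"gripper":-1},{"wx":0,"wy":0,"wz":14,"tx":0,"ty":0,"tz":0.3,"gripper":-1},{"wx":0,"wy":0,"wz":21,"tx":0,"ty":0,"tz":0.5,"gripper":-1},{"wx":0,"wy":0,"wz":28,"tx":0,"ty":0,"tz":0.6,"gripper":-1},{"wx":0,"wy":0,"wz":30,"tx":0,"ty":0,"tz":0.7,"gripper":-1}]' 40 >/dev/null
python3 -c "
from h import *
st()"
for k in 1 2 3; do python3 -m creep '[{"wx":0,"wy":0,"wz":2,"tx":0,"ty":0,"tz":0,"gripper":-1},{"wx":0,"wy":0,"wz":4,"tx":0,"ty":0,"tz":0,"gripper":-1},{"wx":0,"wy":0,"wz":4,"tx":0,"ty":0,"tz":0,"gripper":-1}]' 40 >/dev/null
python3 -c "
from h import *
st()"; done
```

```text
t 29.23 plate xyz [-51.8 -52.9   2.5] th [-0.1  0.1  8.5] Ftool [4.6 1.5 1.3] Mtool [-0.63  0.76 -0.09] grip 27.0 37.5 q7 -59.3
t 29.48 plate xyz [-51.8 -52.6   2.4] th [-0.1  0.  12.2] Ftool [ 4.9 -0.8  1.4] Mtool [-0.52  1.06 -0.16] grip 26.8 37.8 q7 -62.8
t 29.73 plate xyz [-51.8 -52.6   2.4] th [-0.1  0.  16.1] Ftool [4.6 0.2 2.5] Mtool [-0.6   1.08 -0.34] grip 27.3 38.7 q7 -66.5
t 29.98 plate xyz [-51.8 -52.6   2.4] th [-0.1  0.  20. ] Ftool [4.7 1.6 3.9] Mtool [-0.69  1.24 -1.23] grip 27.5 42.7 q7 -70.1
```

The torque of 1.2 N m is far above the 0.1 N m turning friction, so lr is home. Release, retreat and check.

```bash

python3 -m creep '[{"wx":0,"wy":0,"wz":0,"tx":0,"ty":0,"tz":0,"gripper":1},{"wx":0,"wy":0,"wz":0,"tx":0,"ty":0,"tz":0,"gripper":1},{"wx":0,"wy":0,"wz":0,"tx":0,"ty":0,"tz":0,"gripper":1},{"wx":0,"wy":0,"wz":0,"tx":0,"ty":0,"tz":0,"gripper":1},{"wx":0,"wy":0,"wz":0,"tx":0,"ty":0,"tz":0,"gripper":1}]' >/dev/null
python3 -m creep '[{"wx":0,"wy":0,"wz":0,"tx":0,"ty":0,"tz":-10,"gripper":1},{"wx":0,"wy":0,"wz":0,"tx":0,"ty":0,"tz":-35,"gripper":1},{"wx":0,"wy":0,"wz":0,"tx":0,"ty":0,"tz":-70,"gripper":1},{"wx":0,"wy":0,"wz":0,"tx":0,"ty":0,"tz":-110,"gripper":1},{"wx":0,"wy":0,"wz":0,"tx":0,"ty":0,"tz":-150,"gripper":1}]' >/dev/null
python3 -m creep '[{"wx":0,"wy":0,"wz":0,"tx":0,"ty":0,"tz":-20,"gripper":1},{"wx":0,"wy":0,"wz":0,"tx":0,"ty":0,"tz":-20,"gripper":1},{"wx":0,"wy":0,"wz":0,"tx":0,"ty":0,"tz":-20,"gripper":1},{"wx":0,"wy":0,"wz":0,"tx":0,"ty":0,"tz":-20,"gripper":1}]' >/dev/null
python3 - <<'E'
from h import *
st(); ims=[]
for c in ("top","scene"):
    p,d=optics.read_camera(c); q=proj(c,C)[0].astype(int)
    ims.append(cv2.resize(p[q[1]-45:q[1]+45,q[0]-60:q[0]+60,::-1],(400,300),interpolation=cv2.INTER_CUBIC))
    W,u,v=cloud(c,d); L=(W-C)@Rs(YAW)
    m=(abs(L[:,:2]).max(1)<.07)&(abs(L[:,2]+.004)<.008)&(np.hypot(L[:,0],L[:,1])>.03)
    A=np.c_[L[m,:2],np.ones(m.sum())]; k=np.linalg.lstsq(A,L[m,2],rcond=None)[0]; print(c,m.sum(),"slope deg",np.degrees(k[:2]).round(2),"h mm",(k[2]*1e3).round(2))
cv2.imwrite("pics/end.png",np.vstack(ims))
E
```

```text
t 31.15 plate xyz [-51.6 -51.7 171.9] th [-0.  -0.1 20.2] Ftool [-1.   0.1 -0.3] Mtool [-0.45  0.08 -0.02] grip 86.9 0.0 q7 -72.1
top 2175 slope deg [ 0.01 -0.06] h mm -3.44
scene 912 slope deg [ 0.08 -0.04] h mm -2.71
```

View pics/end.png

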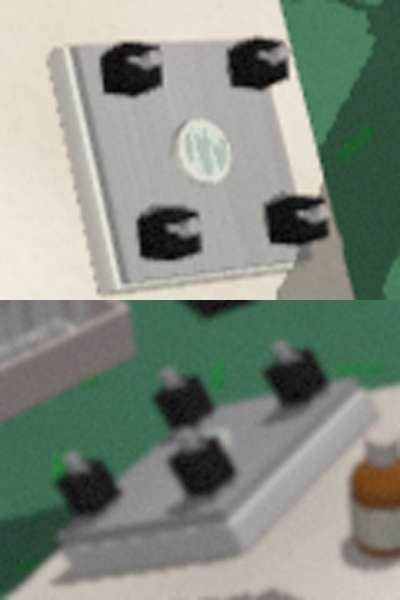

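The nuts at crop (131,68), (258,63), (169,233) and (297,218) all stand at the same angle. The plate has sunk about 3.6 mm and lies even within 0.1°. The robot is clear, so I hand in.

```bash
python3 -c "
from cell import env
print(env.sign_off())"
```

```text
the job is handed in; nothing more can be done
None
```

All four nuts were turned to their stops in the order low_left, high_right, high_left, low_right; the plate came down evenly, the gripper is open and clear, and the job is handed in (no verdict was returned).

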